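# Dial open the gauge safe

### The arm

A 7-joint arm with a two-finger parallel gripper is mounted at the origin on the work surface. World frame = base frame: x ahead of the robot, y to its left, z up, the work surface at z = 0. Lengths are in m, angles in rad, forces in N, time in s.
With the tool pointing down it reaches from about 0.4 to 0.85 m from the base axis. Payload 10.4 kg.
Tool frame: the origin (TCP) lies where the fingers leave the gripper's body, on its centre line; the fingertips stand 73 mm ahead of it and the grasp point (between the pads) lies 54 mm ahead of it; z points along the fingers, y is the direction in which the jaws open and shut (so a half turn about z gives the same grasp; the last joint's range is limited). The gripper opens to 85 mm and grips with 20 to 120 N. Pads are 22 mm wide; open, the fingers measure 114 mm over their backs; the gripper's body (76 mm by 85 mm) begins 54 mm behind the grasp point. The pads swing forward as they close: fully open they stand 13 mm farther back than shut.
Start: joints at [1.234, 0.332, -0.065, 1.46, 0.022, 1.35, -0.088], TCP at [0.193, -0.594, 0.304] pointing down, gripper open.
Joint ranges: [-2.6, 2.6], [-0.5, 2.12], [-1.47, 1.34], [0.16, 2.42], [-1.27, 4.41], [0.06, 2.06], [-2.6, 2.6]. Speed limits (rad/s): [2.22, 2.22, 2.79, 2.79, 3.14, 3.14, 3.14].

### API

Orientations are given as a unit quaternion [x, y, z, w].
In Python, from workcell import get_obs, camera, camera_model, hand_in gives the robot as it stands.
- The arm moves only by the shell command python3 -m crank 'ROWS' [FORCE]. ROWS is text: rows parted by semicolons, each of 7 numbers parted by spaces: the shift along the tool's x, y, z in units of 40 mm (1.0 is 40 mm), then the turn, a rotation vector about the tool's x, y, z in units of 8 degrees (1.0 is 8 degrees), then the finger opening in mm, from 0 to 85.4. In form: x y z ax ay az jaw; .... A call has exactly 10 rows; each row shifts and turns the pose as measured when the row begins, along the tool's axes as they then stand; what a row does not reach is not made up. A row lasts 1/10 s, in which the tool goes at most 50 mm and 8.59 degrees, less where a joint would pass 70% of its speed; a pose out of reach is approached as far as the arm can. A call is refused whole if a number of a shift passes 1 or a number of a turn 1, either way. A call with a gripper value outside its range is refused whole. The fingers move at their own pace and stop on an object; FORCE is the grip in N (left out, the last holds). Time passes only in rows, so rows that do not move let the fingers close, or fill a call up. It gives the time, the measured TCP pose, the force and the opening at its end, in the units of the state.
- get_obs(): the state, without advancing time (a new reading comes with each control period).
- camera(name): name is "scene" or "top" or "wrist"; returns (picture, depth): 420x560x3 uint8, red, green, blue; 420x560 float32, m along the optical axis (not along the pixel's ray), 0 where there is no reading.
- camera_model(name): a dict with "fx", "fy", "cx", "cy" (pixels), "distortion" ([k1, k2, p1, p2, k3] as OpenCV has them; the pictures are not rectified), "position" and "rotation" of the camera in the world; the wrist camera has in their place "hand_eye" (4x4, takes a point from camera to tool coordinates, whose origin is the TCP and whose axes are the flange's). Camera axes: x right, y up, looking along -z (the intrinsics and any distortion apply to the point x, -y, -z); pixel columns grow to the right and rows downward; lengths in m; the calibration is good to about 2 mm. A picture is of the moment at which its call begins: read the wrist's pose just before it. camera_model takes no time and is no camera call.
- hand_in(): hands the job in, once; it reports no verdict.
The state is a dict: "clock": time; "joint_pos": joint angles; "joint_velocities": joint speeds; "tau": joint torques, N m; "position": TCP position; "ee_rot": TCP orientation; "ft_force": force on the tool from outside, world axes, zero at the start; "torque": the same for the moment, N m; "grip_width": opening from 0.0 (shut) to 1.0 (fully open).
Only numpy, scipy, OpenCV 4.12 (cv2) and the standard library are available. Lean on these libraries where they do the work, as an engineer would, in place of code of your own. Each camera call takes 0.05 s, during which the arm holds its last target.

### The job

Unlock and open the gauge safe on the bench. Turn its dial left (counter-clockwise seen from above) to mark 11, then back right (clockwise) to mark 1 and on slowly: the last number has drifted with wear to somewhere between 1 and 3, so feel for the place where the spring bolt drops in and the dial stops, and do not force it further. Then slide the cover fully open by its grip, let go, and leave everything else on the safe and bench where it is.

Things in the scene. Friction and masses are not known exactly. Their poses are not given: they have to be found in the camera images.
- safe: Fixed grey steel gauge safe, 260 (x) x 300 (y) x 100 mm high. Origin: centre of its underside; x points away from its front edge, y to its left, z up. Its flat deck is 100 mm above the bench. On the deck: at the right a round dial housing, at the left a sliding steel cover over a well with gauge blocks, between them a small steel bolt running along y.
- dial_axis (a point): Centre of the top face of the round aluminium dial housing (100 mm diameter, 18 mm high; top 118 mm above the bench), at (0, -75) mm in the safe's frame. The dial turns about the vertical through it. Twelve dark marks, 30 degrees apart, ring its edge like a clock face, counted clockwise seen from above from mark 0, the long thick one on the safe's +x side.
- dial_grip (a point): Pinch point on the dial's axis, 28 mm above the housing's top; turns with the dial, its x axis along the pointer. The dial is a dark disc, 74 mm diameter, 6.5 mm thick, with an upright black bar 50 x 14 mm, top 40.5 mm above the housing. Pinch the bar from above across its 14 mm, fingertips at least 8 mm above the housing. White lines on bar top and disc edge mark the pointer end.
- dial (a joint): Dial angle in rad: 0 with the pointer at mark 0 (safe's +x), growing as it turns left (counter-clockwise from above): mark 11 is +0.524, mark 1 is -0.524. It starts between -1.45 and -0.75 (near mark 2). Turns freely at about 0.1 N m. When the bolt drops into its notch the dial stops dead: it no longer follows the hand and the torque climbs. Over 0.6 N m then overloads the bolt.
- mark11 (a point): Mark 11 on the housing's top, 46 mm from the dial's axis, next to mark 0 on its left (safe's +y). Turning left to here carries along a hidden second wheel and leaves its notch under the bolt. Stopping within 0.14 rad (8 degrees) of the mark is good; going further past spoils the setting, and only turning left moves that wheel within the dial's range.
- mark1 (a point): Mark 1 on the housing's top, 46 mm from the dial's axis, next to mark 0 on its right (safe's -y). Coming back right from 11, past mark 1, the dial's own notch meets the bolt somewhere between dial angles -0.56 and -1.36 (marks 1.1 to 2.6), different each time. It catches over about 0.1 rad. Turn at 0.3 rad/s or less there, so that the bolt has time to drop.
- mark0 (a point): Mark 0, the long thick mark on the housing's top, 46 mm from the dial's axis on the safe's far (+x) side.
- bolt_guide: Fixed guide on the deck between dial and cover, two steel cheeks 14 mm high; origin at (0, -10) mm in the safe's frame, at deck height. It carries the steel spring bolt, 12 mm wide, which slides in it along the safe's y. A spring of 3 N presses the bolt to the dial. With both notches under its nose it jumps 10 mm to the dial and frees the cover; until then it blocks it. Bolt and guide stand 20 N.
- cover (a joint): Travel of the cover in m: 0 shut, 0.100 fully open against its end stop. It slides along the safe's +x (away from the front); sliding friction 3 N.
- cover_grip (a point): Pinch point of the cover's grip, 130 mm above the bench; with the cover shut at (-90, 79.5) mm in the safe's frame. The grip is an upright black bar on the 135 x 118 x 6 mm steel cover plate, 50 mm long along the safe's y, 14 mm thick along x, foot 108 and top 142 mm above the bench. Pinch it from above, fingers closing along the safe's x.
- collet: Bystander: steel collet, 32 mm diameter, 16 mm high, on the deck's far right corner. Origin under its centre.
- ring_gauge: Bystander: dark steel ring, 34 mm diameter, 12 mm high, on the deck's near right corner. Origin under its centre.
- wrench: Bystander: steel wrench lying on the bench to the right. Origin under it.
- oil_bottle: Bystander: white bottle, 60 mm diameter, 160 mm high, on the bench to the left. Origin under its centre.
- blank: Bystander: aluminium cylinder, 50 mm diameter, 60 mm high, on the bench to the left. Origin under its centre.
- scriber_cup: Bystander: grey cup, 72 mm diameter, 90 mm high, on the bench to the right. Origin under its centre.

How it is judged:
By the outcome, as a careful person would: the job done as asked, in the order asked, and still so for the second after the job is handed in, with the robot touching nothing.
It also fails if it takes over 72 s, if anything falls off the work surface, if the arm or the gripper's body presses on something with over 40 N, if the wrist force passes 120 N, or if a joint passes its speed limit or range.

## Working session

There is one attempt and no reset: what is moved stays moved. The work goes in short steps, Python scripts to look and compute and a shell command to move; the robot and the scene stay as the last step left them, time stands still between calls to the robot, and variables do not carry over. Pictures are saved under pics/ and viewed, and the job is handed in when it is done.

```bash
ls; mkdir -p pics
python3 - <<'E'
from workcell import get_obs,camera,camera_model
import cv2,numpy as np
print(get_obs())
for n in ["scene","top"]:
    p,d=camera(n); cv2.imwrite(f"pics/{n}0.png",p[:,:,::-1]); np.save(f"pics/{n}0.npy",d)
    print(camera_model(n))
print(camera_model("wrist"))
E
```

```text
pics
{'clock': 0.0, 'joint_pos': array([ 1.2343669 ,  0.33289693, -0.06468685,  1.46095702,  0.02160409,
        1.34988522, -0.0885206 ]), 'joint_velocities': array([-0.00030028, -0.00021734, -0.00169463,  0.00056992, -0.00212258,
        0.00222893, -0.00090532]), 'tau': array([ 5.28237490e-05, -6.25457954e+01,  4.90501081e-02, -3.91609454e+01,
        1.62759831e-02,  9.77545656e-03, -4.62634023e-05]), 'position': array([ 0.19284641, -0.59421709,  0.30309267]), 'ee_rot': array([ 9.87714712e-01,  1.56266190e-01, -1.50328687e-04, -7.09730297e-04]), 'ft_force': array([-0.69176335,  0.32876285, -0.89703592]), 'torque': array([ 0.00555266,  0.03964983, -0.01583345]), 'grip_width': 1.0023545470611575}
{'fx': 483.32584418327593, 'fy': 483.32584418327593, 'cx': 275.7355969063976, 'cy': 210.41449426658994, 'distortion': array([-0.05337871,  0.        ,  0.        ,  0.        ,  0.        ]), 'position': array([1.45297828, 0.0218045 , 1.08249726]), 'rotation': array([0.24531733, 0.2524065 , 0.65186692, 0.67169925])}
{'fx': 409.50191770715844, 'fy': 409.50191770715844, 'cx': 282.9001373365461, 'cy': 205.69114062553953, 'distortion': array([0.04213584, 0.        , 0.        , 0.        , 0.        ]), 'position': array([ 0.40646888, -0.01092751,  1.14716537]), 'rotation': array([-0.07042788,  0.05652806,  0.71285807, -0.69546953])}
{'fx': 371.2314133985411, 'fy': 371.2314133985411, 'cx': 281.74586177503, 'cy': 204.8823183600918, 'distortion': array([0.03112553, 0.        , 0.        , 0.        , 0.        ]), 'hand_eye': array([[ 9.36595978e-04,  9.58644648e-01,  2.84604219e-01,
         7.20540741e-02],
       [ 9.99998906e-01, -1.22359939e-03,  8.30634398e-04,
         4.31581432e-04],
       [ 1.14452477e-03,  2.84603130e-01, -9.58644746e-01,
        -6.86423561e-02],
       [ 0.00000000e+00,  0.00000000e+00,  0.00000000e+00,
         1.00000000e+00]])}
```

View pics/scene0.png

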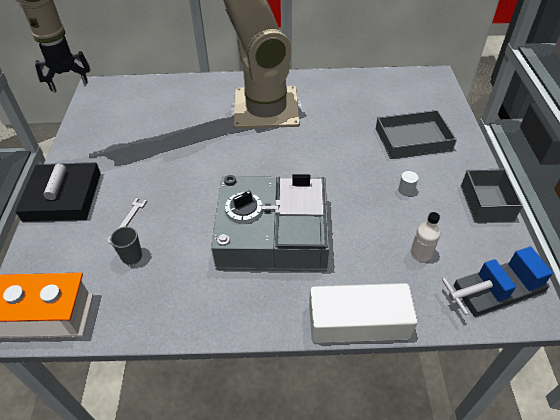

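View pics/top0.png

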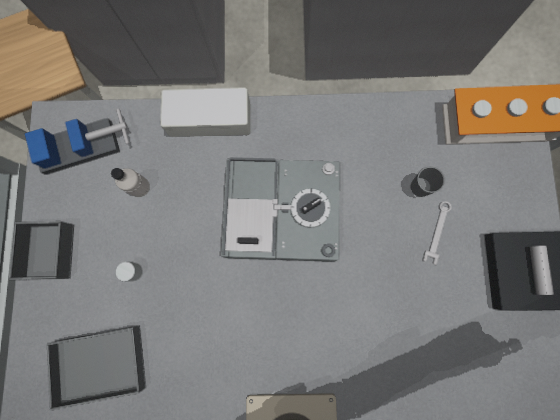

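The scene view shows the safe mid-bench. In the top view it is at about (282,210), with the dial at about (311,208), the cover grip at about (248,241) and +x pointing up. I'll enlarge it.

Run:
```python
import cv2
p=cv2.imread("pics/top0.png")
c=p[150:270,215:350]
cv2.imwrite("pics/topc.png",cv2.resize(c,None,fx=5,fy=5,interpolation=cv2.INTER_CUBIC))
```

```text
(no output)
```

View pics/topc.png

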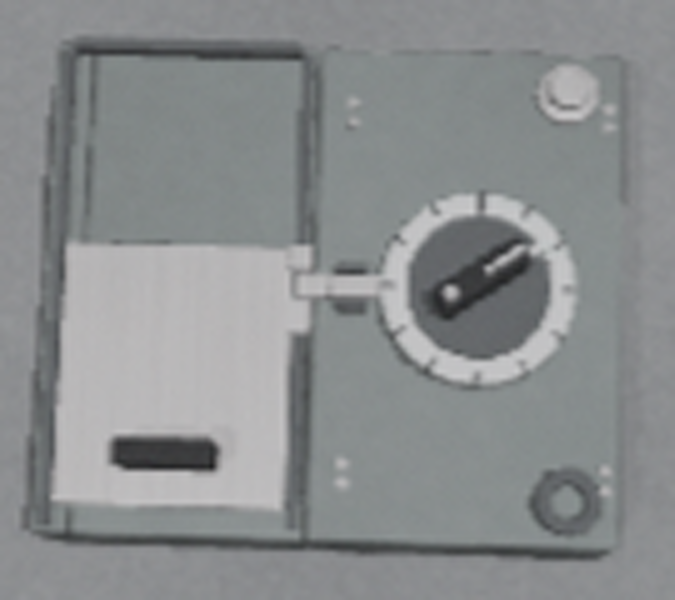

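The enlarged crop shows:
- dial housing centred at about (479,289), with mark 0 at (482,203) and mark 6 at (476,378)
- pointer end at about (537,245), bar tail at about (440,300)
- cover grip top centred at about (163,453)
- deck far-right corner (622,52), near-right corner (610,552)

```bash
cat > h.py <<'E'
import numpy as np,cv2
from scipy.spatial.transform import Rotation as R
from workcell import get_obs,camera,camera_model
def pose(name,obs=None):
    m=camera_model(name)
    if name=="wrist":
        T=np.eye(4);T[:3,:3]=R.from_quat(obs["ee_rot"]).as_matrix();T[:3,3]=obs["position"]
        T=T@m["hand_eye"]; return m,T[:3,:3],T[:3,3]
    return m,R.from_quat(m["rotation"]).as_matrix(),np.array(m["position"])
def ray(name,uv,obs=None):
    m,Rm,t=pose(name,obs)
    K=np.array([[m["fx"],0,m["cx"]],[0,m["fy"],m["cy"]],[0,0,1]])
    q=cv2.undistortPoints(np.array(uv,float).reshape(-1,1,2),K,m["distortion"])[:,0]
    d=np.c_[q[:,0],-q[:,1],-np.ones(len(q))]@Rm.T
    return t,d
def onz(name,uv,z,obs=None):
    t,d=ray(name,uv,obs); s=(np.asarray(z)-t[2])/d[:,2]
    return t+d*np.atleast_1d(s)[:,None]
def proj(name,P,obs=None):
    m,Rm,t=pose(name,obs)
    K=np.array([[m["fx"],0,m["cx"]],[0,m["fy"],m["cy"]],[0,0,1]])
    c=(np.atleast_2d(P)-t)@Rm
    c=c*[1,-1,-1]
    return cv2.projectPoints(c,np.zeros(3),np.zeros(3),K,m["distortion"])[0][:,0]
def toolstep(cur_obs,target_p,target_R):
    Rm=R.from_quat(cur_obs["ee_rot"]).as_matrix()
    return Rm.T@(np.array(target_p)-cur_obs["position"])/0.04, np.degrees((R.from_matrix(Rm.T@target_R)).as_rotvec())/8
E
python3 - <<'E'
from h import *
def c(x,y): return ((x+.5)/5-.5+215,(y+.5)/5-.5+150)
pts=dict(dial=(479,289,.118),m0=(482,203,.118),m6=(476,378,.118),m9=(386,285,.118),m3=(571,290,.118),ptr=(545,240,.1245),bartip=(522,240,.1585),bartail=(440,308,.1585),grip=(163,453,.142),gl=(112,455,.142),gr=(216,455,.142),far=(622,52,.1),near=(610,552,.1),collet=(570,92,.116),ring=(566,499,.112),nl=(30,532,.1),fl=(62,42,.1))
d=np.load("pics/top0.npy")
P={}
for k,(x,y,z) in pts.items():
    uv=c(x,y); P[k]=onz("top",[uv],z)[0]
    dd=d[int(round(uv[1])),int(round(uv[0]))]
    t,r=ray("top",[uv]); print(k,P[k].round(4),"depth z",(t+r[0]*dd)[2].round(3))
a=P["m0"]-P["m6"]; print(np.degrees(np.arctan2(a[1],a[0])))
a=P["far"]-P["near"]; print(np.degrees(np.arctan2(a[1],a[0])),np.linalg.norm(a))
a=P["gl"]-P["gr"]; print(np.degrees(np.arctan2(a[1],a[0]))-90,np.linalg.norm(a))
a=P["m9"]-P["m3"]; print(np.degrees(np.arctan2(a[1],a[0]))-90,np.linalg.norm(a))
a=P["bartip"]-P["bartail"]; print(np.degrees(np.arctan2(a[1],a[0])),np.linalg.norm(a))
a=P["ptr"]-P["dial"]; print(np.degrees(np.arctan2(a[1],a[0])),np.linalg.norm(a))
a=P["grip"]-P["dial"];print(a)
E
```

```text
dial [ 0.5875 -0.0627  0.118 ] depth z 0.16
m0 [ 0.6323 -0.0658  0.118 ] depth z 0.119
m6 [ 0.5418 -0.0596  0.118 ] depth z 0.12
m9 [ 0.5908 -0.0154  0.118 ] depth z 0.123
m3 [ 0.5857 -0.1094  0.118 ] depth z 0.119
ptr [ 0.6107 -0.0968  0.1245] depth z 0.119
bartip [ 0.6042 -0.0826  0.1585] depth z 0.124
bartail [ 0.5714 -0.0413  0.1585] depth z 0.161
grip [0.5055 0.0966 0.142 ] depth z 0.141
gl [0.5051 0.1218 0.142 ] depth z 0.145
gr [0.5038 0.0705 0.142 ] depth z 0.108
far [ 0.7157 -0.1434  0.1   ] depth z 0.002
near [ 0.454 -0.125  0.1  ] depth z -0.002
collet [ 0.6903 -0.1135  0.116 ] depth z 0.115
ring [ 0.4803 -0.1029  0.112 ] depth z 0.102
nl [0.4711 0.1692 0.1   ] depth z -0.0
fl [0.7299 0.1533 0.1   ] depth z 0.005
-3.920175995874921
-4.023611173719441 0.26243512990622925
-1.4563474681116588 0.05125285866036025
-3.098730656614066 0.09416923433733233
-51.53886742800605 0.05275126509573245
-55.66006226045921 0.04171511371253161
[-0.08201542  0.15936239  0.024     ]
```

The safe's yaw is about -3.9° (mark 0 and 6 line -3.9°, deck right edge -4.0°). The deck edge measures 262 mm against 260 mm given, and the grip-to-dial offset agrees with the given geometry. The dial reads about -0.85 rad. Next I move over the dial.

```bash
python3 -m crank '0.4 -0.3 0 0 0 0 60; 0.8 -0.57 0 0 0 -0.9 60; 0.9 -0.5 0 0 0 -0.9 60; 0.95 -0.4 0 0 0 -0.9 60; 1 -0.25 0 0 0 -0.9 60; 1 -0.1 0 0 0 -0.9 60; 1 0.05 0 0 0 -0.9 60; 1 0.2 0 0 0 -0.9 60; 1 0.3 0 0 0 -0.9 60; 0.9 0.4 0 0 0 -0.9 60'
cat >> h.py <<'E'
def tgt(p,ydeg):
    """print steps to TCP p with tool pointing down and tool y at world angle ydeg"""
    o=get_obs(); a=np.radians(ydeg); y=np.array([np.cos(a),np.sin(a),0]); z=np.array([0,0,-1.]); x=np.cross(y,z)
    s,r=toolstep(o,p,np.c_[x,y,z])
    Rm=R.from_quat(o["ee_rot"]).as_matrix()
    print("t",round(float(o["clock"]),2),"pos",o["position"].round(4),"ydeg",np.degrees(np.arctan2(Rm[1,1],Rm[0,1])).round(2),"tilt z",Rm[:,2].round(4))
    print("units shift",s.round(3),"turn",r.round(3),"| q",o["joint_pos"].round(2),"F",o["ft_force"].round(1),"M",o["torque"].round(2),"w",round(float(o["grip_width"]),3))
E
python3 -c "
from h import *
tgt([.5875,-.0627,.30],37)"
```

```text
clock: 1.1
position: [0.4239, -0.2767, 0.2986]
ee_rot: [0.74, 0.673, -0.001, -0.004]
ft_force: [0.9, -0.9, 1.0]
grip_width: 0.703
t 1.1 pos [ 0.4239 -0.2767  0.2986] ydeg -5.42 tilt z [-0.0073  0.0042 -1.    ]
units shift [ 5.711  3.566 -0.042] turn [-0.043 -0.044 -5.302] | q [ 0.9   0.11 -0.44  1.75  0.05  1.3   0.36] F [ 0.9 -0.9  1. ] M [ 0.   -0.01 -0.01] w 0.703
```

```bash
python3 -m crank '0.85 0.52 0 0 0 0 60; 0.85 0.52 0 0 0 0 60; 0.85 0.52 0 0 0 0 60; 0.85 0.52 0 0 0 0 60; 0.85 0.52 0 0 0 0 60; 0.7 0.45 0 0 0 0 60; 0.3 0.2 0 0 0 0 60; 0 0 0 0 0 -0.8 60; 0 0 0 0 0 -0.8 60; 0 0 0 0 0 -0.8 60'
python3 -c "
from h import *
tgt([.5875,-.0627,.30],37)"
```

```text
clock: 2.1
position: [0.578, -0.0619, 0.2951]
ee_rot: [0.607, 0.794, -0.0, -0.007]
ft_force: [-0.9, -0.0, 0.4]
grip_width: 0.705
t 2.1 pos [ 0.578  -0.0619  0.2951] ydeg 15.21 tilt z [-0.0117  0.0084 -0.9999]
units shift [-0.08   0.223 -0.125] turn [-0.049 -0.091 -2.724] | q [ 0.57  0.32 -0.66  1.56  0.19  1.35  0.15] F [-0.9 -0.   0.4] M [0.01 0.   0.01] w 0.705
```

```bash
python3 -m crank '-0.05 0.2 -0.1 -0.05 -0.08 -0.7 60; 0 0.04 -0.1 0 0 -0.7 60; 0 0 -0.1 0 0 -0.7 60; 0 0 -0.1 0 0 -0.5 60; 0 0 -0.1 0 0 -0.1 60; 0 0 0 0 0 0 60; 0 0 0 0 0 0 60; 0 0 0 0 0 0 60; 0 0 0 0 0 0 60; 0 0 0 0 0 0 60'
python3 -c "
from h import *
tgt([.5875,-.0627,.30],37)
o=get_obs(); p,d=camera('wrist'); cv2.imwrite('pics/w1.png',p[:,:,::-1]); np.save('pics/w1.npy',d)
import pickle; pickle.dump(o,open('pics/w1.pkl','wb'))"
```

```text
clock: 3.1
position: [0.5869, -0.0613, 0.3123]
ee_rot: [0.442, 0.897, -0.001, -0.003]
ft_force: [-0.6, -0.2, 0.0]
grip_width: 0.702
t 3.1 pos [ 0.5869 -0.0613  0.3123] ydeg 37.6 tilt z [-7.4e-03  6.0e-04 -1.0e+00]
units shift [-0.039 -0.008  0.306] turn [-0.04  -0.036  0.075] | q [ 0.6   0.34 -0.72  1.51  0.22  1.39  0.52] F [-0.6 -0.2  0. ] M [ 0.02 -0.02 -0.02] w 0.702
```

View pics/w1.png

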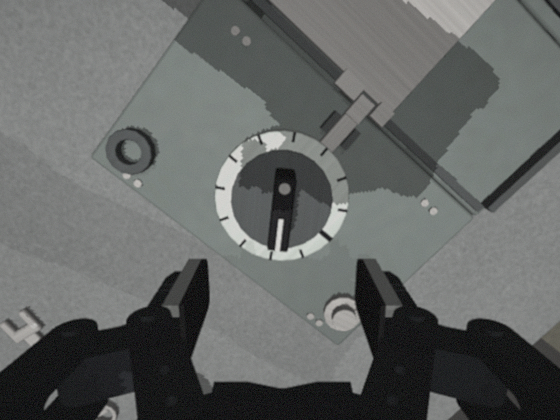

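```bash
python3 -c "
import cv2
p=cv2.imread('pics/w1.png')[115:275,195:375]
cv2.imwrite('pics/w1c.png',cv2.resize(p,None,fx=4,fy=3.75 and 4,interpolation=cv2.INTER_CUBIC)[:600])"
```

```text
(no output)
```

View pics/w1c.png

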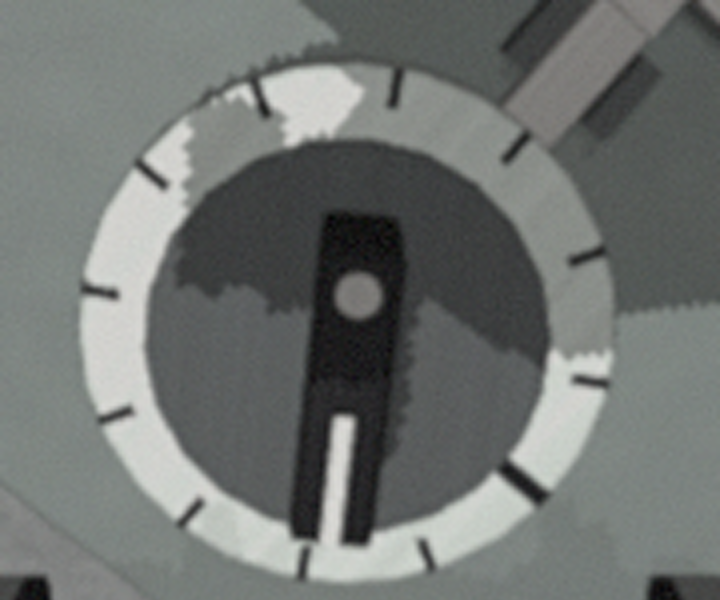

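Marks 0–11 are all readable in the crop, with mark 0 at (524,480). The bar top's corners are (327,214), (402,222), (370,545) and (292,538), and the pointer end is at the bottom, near mark 2.

Run:
```python
from h import *
import pickle
o=pickle.load(open('pics/w1.pkl','rb'))
c=lambda a:(np.array(a,float)+.5)/4-.5+[195,115]
m=[(524,480),(428,555),(304,562),(190,513),(115,415),(100,292),(152,174),(260,97),(396,88),(515,147),(587,257),(590,380)]
P=onz("wrist",c(m),.118,o)
ctr=P[:,:2].mean(0); v=P[:,:2]-ctr
print(ctr,np.hypot(*v.T).round(4))
ang=np.degrees(np.arctan2(v[:,1],v[:,0]))+30*np.arange(12)
print(((ang+180)%360-180).round(1), "yaw",((ang+180)%360-180).mean())
B=onz("wrist",c([(327,214),(402,222),(370,545),(292,538)]),.1585,o)
print(B.round(4),B.mean(0)); a=(B[2]+B[3]-B[0]-B[1])/2; print(np.linalg.norm(a[:2]),np.linalg.norm(B[1]-B[0]),np.degrees(np.arctan2(a[1],a[0])))
```

```text
[ 0.58541573 -0.06217484] [0.0438 0.0463 0.0458 0.046  0.0459 0.0457 0.0457 0.0459 0.0458 0.0457
 0.0459 0.0458]
[-2.5 -2.7 -2.7 -2.8 -2.7 -2.7 -3.  -3.1 -3.3 -3.1 -3.5 -3. ] yaw -2.905597174366008
[[ 0.5648 -0.04    0.1585]
 [ 0.5746 -0.034   0.1585]
 [ 0.6033 -0.0788  0.1585]
 [ 0.5926 -0.0856  0.1585]] [ 0.58382665 -0.05956717  0.1585    ]
0.053328364576800125 0.01146308885999685 -58.010431272906864
```

```bash
python3 -c "
from h import *
tgt([.586,-.0622,.201],33)"
python3 -m crank '-0.01 0.01 0.3 -0.04 -0.04 0.3 60; 0 0 0.4 0 0 0.27 60; 0 0 0.4 0 0 0 60; 0 0 0.4 0 0 0 60; 0 0 0.4 0 0 0 60; 0 0 0.3 0 0 0 60; 0 0 0.2 0 0 0 60; 0 0 0 0 0 0 60; 0 0 0 0 0 0 60; 0 0 0 0 0 0 60'
python3 -c "
from h import *
tgt([.586,-.0622,.201],33)"
```

```text
t 3.15 pos [ 0.5869 -0.0613  0.3123] ydeg 37.6 tilt z [-7.5e-03  6.0e-04 -1.0e+00]
units shift [-0.019 -0.015  2.782] turn [-0.041 -0.034  0.575] | q [ 0.6   0.34 -0.72  1.51  0.22  1.39  0.52] F [-0.  -0.4 -0.1] M [-0.03 -0.    0.01] w 0.701
clock: 4.15
position: [0.5884, -0.0613, 0.2141]
ee_rot: [0.479, 0.878, 0.0, 0.002]
ft_force: [1.0, 0.3, 0.1]
grip_width: 0.704
t 4.15 pos [ 0.5884 -0.0613  0.2141] ydeg 32.75 tilt z [ 0.0036 -0.001  -1.    ]
units shift [ 0.015 -0.062  0.328] turn [ 0.018  0.02  -0.031] | q [ 0.58  0.41 -0.69  1.64  0.28  1.19  0.4 ] F [1.  0.3 0.1] M [ 0.02  0.   -0.02] w 0.704
```

Clear of contact so far. I'll do the final descent and a gentle close, and check the top view before closing.

```bash
python3 -m crank '0.015 -0.05 0.12 0.02 0.02 0 60; 0 0 0.1 0 0 0 60; 0 0 0.06 0 0 0 60; 0 0 0 0 0 0 60; 0 0 0 0 0 0 50; 0 0 0 0 0 0 40; 0 0 0 0 0 0 30; 0 0 0 0 0 0 30; 0 0 0 0 0 0 30; 0 0 0 0 0 0 30' 30
python3 -c "
from h import *
tgt([.586,-.0622,.201],33)
o=get_obs(); p,d=camera('wrist'); cv2.imwrite('pics/w2.png',p[:,:,::-1])"
```

```text
clock: 5.15
position: [0.5869, -0.062, 0.2036]
ee_rot: [0.479, 0.878, 0.0, 0.001]
ft_force: [-0.0, 0.5, 0.1]
grip_width: 0.348
t 5.15 pos [ 0.5869 -0.062   0.2036] ydeg 32.75 tilt z [ 2.e-03 -6.e-04 -1.e+00]
units shift [ 0.008 -0.022  0.066] turn [ 0.009  0.012 -0.032] | q [ 0.58  0.41 -0.69  1.65  0.28  1.17  0.4 ] F [-0.   0.5  0.1] M [-0.   -0.06 -0.03] w 0.348
```

View pics/w2.png

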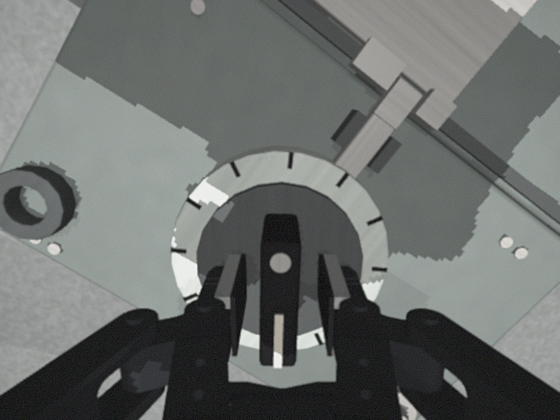

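The bar is centred at about x=280 between the pads (233 and 332) and parallel to them. Closing now.

```bash
python3 -m crank '0 0 0 0 0 0 20; 0 0 0 0 0 0 10; 0 0 0 0 0 0 5; 0 0 0 0 0 0 5; 0 0 0 0 0 0 5; 0 0 0 0 0 0 5; 0 0 0 0 0 0 5; 0 0 0 0 0 0 5; 0 0 0 0 0 0 5; 0 0 0 0 0 0 5' 50
python3 -c "
from h import *
tgt([.586,-.0622,.2036],33)"
```

```text
clock: 6.2
position: [0.5863, -0.0625, 0.2039]
ee_rot: [0.479, 0.878, -0.001, 0.0]
ft_force: [-0.8, -0.6, 1.0]
grip_width: 0.156
t 6.2 pos [ 0.5863 -0.0625  0.2039] ydeg 32.73 tilt z [ 2.0e-04 -1.6e-03 -1.0e+00]
units shift [ 0.01  -0.002  0.007] turn [-0.005  0.011 -0.034] | q [ 0.58  0.41 -0.69  1.65  0.28  1.18  0.4 ] F [-0.8 -0.6  1. ] M [-0.04  0.11  0.04] w 0.156
```

```bash
python3 -m crank '0 0 0 0 0 -0.2 5; 0 0 0 0 0 -0.3 5; 0 0 0 0 0 -0.35 5; 0 0 0 0 0 -0.35 5; 0 0 0 0 0 -0.35 5; 0 0 0 0 0 -0.35 5; 0 0 0 0 0 -0.35 5; 0 0 0 0 0 -0.35 5; 0 0 0 0 0 -0.35 5; 0 0 0 0 0 -0.35 5'
python3 -c "
from h import *
tgt([.5863,-.0625,.2036],114.7)"
```

```text
clock: 7.2
position: [0.5863, -0.0624, 0.2039]
ee_rot: [0.252, 0.968, -0.0, 0.0]
ft_force: [-0.8, -0.8, 0.2]
grip_width: 0.157
t 7.2 pos [ 0.5863 -0.0624  0.2039] ydeg 60.8 tilt z [ 3.e-04 -9.e-04 -1.e+00]
units shift [-0.    -0.002  0.007] turn [-6.000e-03  3.000e-03 -6.737e+00] | q [ 0.64  0.44 -0.77  1.65  0.33  1.19  0.86] F [-0.8 -0.8  0.2] M [ 0.01  0.07 -0.11] w 0.157
```

```bash
python3 -m crank '0 0 0 0 0 -0.35 5; 0 0 0 0 0 -0.35 5; 0 0 0 0 0 -0.35 5; 0 0 0 0 0 -0.35 5; 0 0 0 0 0 -0.35 5; 0 0 0 0 0 -0.35 5; 0 0 0 0 0 -0.35 5; 0 0 0 0 0 -0.35 5; 0 0 0 0 0 -0.35 5; 0 0 0 0 0 -0.35 5'
python3 -c "
from h import *
tgt([.5863,-.0625,.2036],114.7)"
```

```text
clock: 8.2
position: [0.5864, -0.0624, 0.2039]
ee_rot: [-0.006, 1.0, 0.0, 0.0]
ft_force: [-0.9, -0.2, 0.5]
grip_width: 0.156
t 8.2 pos [ 0.5864 -0.0624  0.2039] ydeg 90.68 tilt z [ 3.e-04  4.e-04 -1.e+00]
units shift [ 0.001 -0.002  0.008] turn [ 3.000e-03  2.000e-03 -3.002e+00] | q [ 0.71  0.47 -0.87  1.64  0.38  1.2   1.34] F [-0.9 -0.2  0.5] M [ 0.11  0.12 -0.22] w 0.156
```

```bash
python3 -m crank '0 0 0 0 0 -0.35 5; 0 0 0 0 0 -0.35 5; 0 0 0 0 0 -0.35 5; 0 0 0 0 0 -0.35 5; 0 0 0 0 0 -0.35 5; 0 0 0 0 0 -0.3 5; 0 0 0 0 0 -0.25 5; 0 0 0 0 0 -0.15 5; 0 0 0 0 0 0 5; 0 0 0 0 0 0 5'
python3 -c "
from h import *
tgt([.5863,-.0625,.2036],116)
o=get_obs(); p,d=camera('wrist'); cv2.imwrite('pics/w3.png',p[:,:,::-1])
p,d=camera('top'); cv2.imwrite('pics/t3.png',cv2.resize(p[150:270,215:350,::-1],None,fx=5,fy=5,interpolation=cv2.INTER_CUBIC))
p,d=camera('scene'); cv2.imwrite('pics/s3.png',cv2.resize(p[160:280,200:340,::-1],None,fx=5,fy=5,interpolation=cv2.INTER_CUBIC))
import pickle; pickle.dump(o,open('pics/w3.pkl','wb'))"
```

```text
clock: 9.2
position: [0.5864, -0.0625, 0.2039]
ee_rot: [-0.188, 0.982, 0.001, 0.0]
ft_force: [-1.4, 0.7, -0.1]
grip_width: 0.157
t 9.2 pos [ 0.5864 -0.0625  0.2039] ydeg 111.69 tilt z [ 1.0e-04  2.2e-03 -1.0e+00]
units shift [ 0.002 -0.001  0.008] turn [ 0.014  0.007 -0.539] | q [ 0.76  0.5  -0.94  1.64  0.42  1.22  1.68] F [-1.4  0.7 -0.1] M [ 0.03  0.12 -0.09] w 0.157
```

View pics/w3.png

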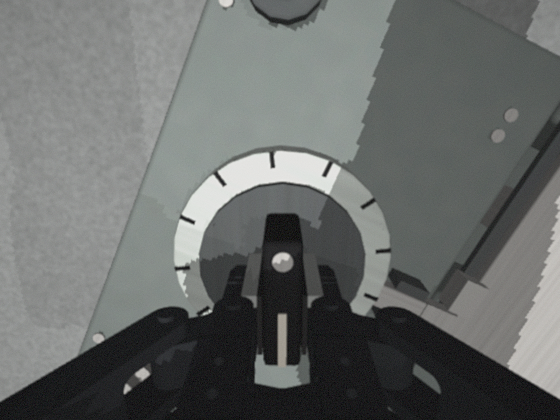

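View pics/s3.png

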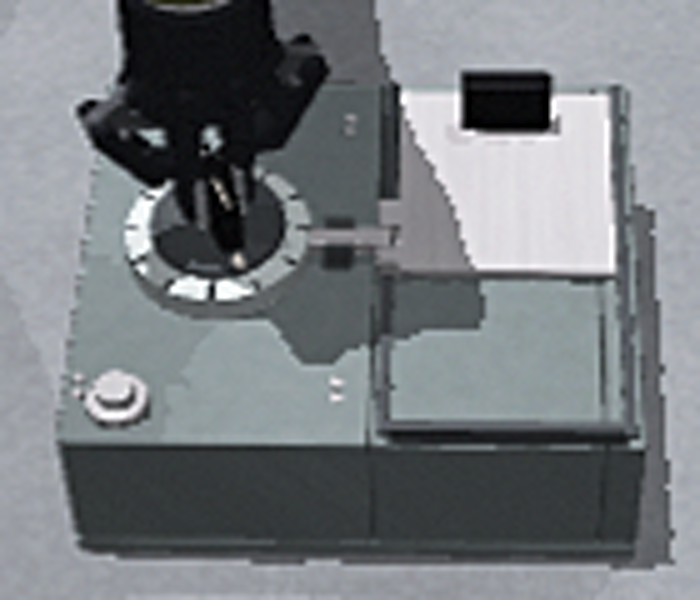

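The wrist view shows the bar still square in the jaws. The housing marks are at (272,159), (331,168), (222,178), (187,219), (368,204), (384,251) and (181,268). I'll measure the dial angle from these.

Run:
```python
from h import *
import pickle
o=pickle.load(open('pics/w3.pkl','rb'))
m=[(272,159),(331,168),(222,178),(187,219),(368,204),(384,251),(181,268)]
P=onz("wrist",m,.118,o)
A=np.c_[2*P[:,:2],np.ones(len(P))]; s=np.linalg.lstsq(A,(P[:,:2]**2).sum(1),rcond=None)[0]
c=s[:2]; v=P[:,:2]-c; print(c,np.hypot(*v.T).round(4))
a=np.degrees(np.arctan2(v[:,1],v[:,0])); print(a.round(1)); r=(a+15)%30-15; print("mark yaw",r.round(1),r.mean())
B=onz("wrist",[(266,214),(297,214),(299,366),(265,366)],.1585,o); d=(B[2]+B[3]-B[0]-B[1]); print("bar",np.degrees(np.arctan2(d[1],d[0])),B.mean(0))
```

```text
[ 0.58524236 -0.06269574] [0.046  0.0468 0.0456 0.046  0.0455 0.046  0.0463]
[-153.   175.6 -124.2  -93.2  146.8  116.8  -63.1]
mark yaw [-3.  -4.4 -4.2 -3.2 -3.2 -3.2 -3.1] -3.4442840358066715
bar 21.90927276113917 [ 0.58013165 -0.0650485   0.1585    ]
```

View pics/t3.png

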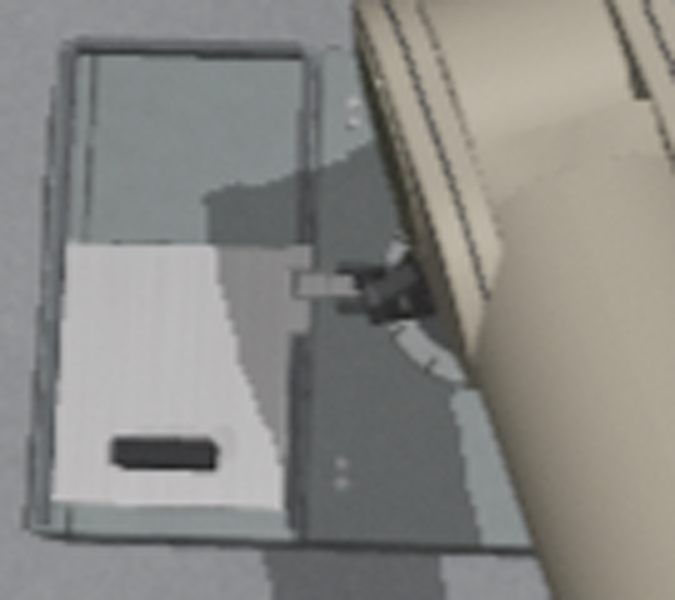

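The dial is at 21.8° + 3.3° ≈ 25°, so it needs about 4° more to the left.

```bash
python3 -m crank '0 0 0 0 0 -0.2 5; 0 0 0 0 0 -0.2 5; 0 0 0 0 0 -0.1 5; 0 0 0 0 0 0 5; 0 0 0 0 0 0 5; 0 0 0 0 0 0 5; 0 0 0 0 0 0 5; 0 0 0 0 0 0 5; 0 0 0 0 0 0 5; 0 0 0 0 0 0 5'
python3 -c "
from h import *
tgt([.5863,-.0625,.2036],116)"
```

```text
clock: 10.35
position: [0.5863, -0.0624, 0.2039]
ee_rot: [-0.225, 0.974, 0.001, 0.0]
ft_force: [-1.1, 0.2, 0.2]
grip_width: 0.153
t 10.35 pos [ 0.5863 -0.0624  0.2039] ydeg 116.04 tilt z [ 1.0e-04  1.8e-03 -1.0e+00]
units shift [ 0.001 -0.001  0.007] turn [0.011 0.006 0.004] | q [ 0.77  0.5  -0.95  1.64  0.43  1.22  1.75] F [-1.1  0.2  0.2] M [ 0.08  0.06 -0.  ] w 0.153
```

Angle is 29.4° (mark 11). Now I turn back right at moderate speed to just before mark 1.

```bash
python3 -m crank '0 0 0 0 0 0.2 5; 0 0 0 0 0 0.3 5; 0 0 0 0 0 0.35 5; 0 0 0 0 0 0.35 5; 0 0 0 0 0 0.35 5; 0 0 0 0 0 0.35 5; 0 0 0 0 0 0.35 5; 0 0 0 0 0 0.35 5; 0 0 0 0 0 0.35 5; 0 0 0 0 0 0.35 5'
python3 -c "
from h import *
tgt([.5863,-.0625,.2036],60)"
```

```text
clock: 11.35
position: [0.5863, -0.0624, 0.2039]
ee_rot: [0.017, 1.0, 0.0, 0.0]
ft_force: [-0.8, 0.2, -0.4]
grip_width: 0.154
t 11.35 pos [ 0.5863 -0.0624  0.2039] ydeg 88.01 tilt z [ 5.e-04  9.e-04 -1.e+00]
units shift [ 0.001 -0.001  0.008] turn [7.000e-03 2.000e-03 3.501e+00] | q [ 0.7   0.47 -0.86  1.65  0.37  1.2   1.3 ] F [-0.8  0.2 -0.4] M [-0.08  0.13  0.18] w 0.154
```

```bash
python3 -m crank '0 0 0 0 0 0.35 5; 0 0 0 0 0 0.35 5; 0 0 0 0 0 0.35 5; 0 0 0 0 0 0.35 5; 0 0 0 0 0 0.35 5; 0 0 0 0 0 0.35 5; 0 0 0 0 0 0.3 5; 0 0 0 0 0 0.2 5; 0 0 0 0 0 0.1 5; 0 0 0 0 0 0.1 5'
python3 -c "
from h import *
tgt([.5863,-.0625,.2036],60)"
```

```text
clock: 12.35
position: [0.5863, -0.0624, 0.2039]
ee_rot: [0.225, 0.974, -0.0, 0.001]
ft_force: [-0.3, -0.4, 0.0]
grip_width: 0.153
t 12.35 pos [ 0.5863 -0.0624  0.2039] ydeg 64.05 tilt z [ 1.e-03 -5.e-04 -1.e+00]
units shift [-0.001 -0.001  0.008] turn [-0.     0.008  0.506] | q [ 0.65  0.44 -0.78  1.65  0.33  1.19  0.91] F [-0.3 -0.4  0. ] M [-0.08  0.06  0.16] w 0.153
```

Dial is at about -22.6°. I'll lower the grip to limit the torque it can pass, and go on slowly.

```bash
python3 -m crank '0 0 0 0 0 0.1 5; 0 0 0 0 0 0.1 5; 0 0 0 0 0 0.1 5; 0 0 0 0 0 0.1 5; 0 0 0 0 0 0.1 5; 0 0 0 0 0 0.1 5; 0 0 0 0 0 0.1 5; 0 0 0 0 0 0.1 5; 0 0 0 0 0 0.1 5; 0 0 0 0 0 0.1 5' 30
python3 -c "
from h import *
tgt([.5863,-.0625,.2036],60)"
```

```text
clock: 13.35
position: [0.5863, -0.0625, 0.2039]
ee_rot: [0.298, 0.955, -0.0, 0.001]
ft_force: [-1.5, -0.2, 0.8]
grip_width: 0.156
t 13.35 pos [ 0.5863 -0.0625  0.2039] ydeg 55.37 tilt z [ 9.e-04 -5.e-04 -1.e+00]
units shift [0.    0.001 0.008] turn [ 0.001  0.007 -0.579] | q [ 0.63  0.43 -0.75  1.65  0.32  1.18  0.77] F [-1.5 -0.2  0.8] M [0.01 0.1  0.16] w 0.156
```

```bash
python3 -m crank '0 0 0 0 0 0.08 5; 0 0 0 0 0 0.08 5; 0 0 0 0 0 0.08 5; 0 0 0 0 0 0.08 5; 0 0 0 0 0 0.08 5; 0 0 0 0 0 0.08 5; 0 0 0 0 0 0.08 5; 0 0 0 0 0 0.08 5; 0 0 0 0 0 0.08 5; 0 0 0 0 0 0.08 5'
python3 -c "
from h import *
tgt([.5863,-.0625,.2036],55.37)"
```

```text
clock: 14.35
position: [0.5863, -0.0625, 0.2039]
ee_rot: [0.355, 0.935, -0.0, 0.0]
ft_force: [0.2, -0.3, 0.4]
grip_width: 0.157
t 14.35 pos [ 0.5863 -0.0625  0.2039] ydeg 48.4 tilt z [ 8.e-04 -5.e-04 -1.e+00]
units shift [-0.     0.001  0.007] turn [ 0.001  0.007 -0.872] | q [ 0.61  0.43 -0.73  1.65  0.3   1.18  0.66] F [ 0.2 -0.3  0.4] M [-0.03  0.11  0.2 ] w 0.157
```

```bash
python3 -m crank '0 0 0 0 0 0.08 5; 0 0 0 0 0 0.08 5; 0 0 0 0 0 0.08 5; 0 0 0 0 0 0.08 5; 0 0 0 0 0 0.08 5; 0 0 0 0 0 0.08 5; 0 0 0 0 0 0.08 5; 0 0 0 0 0 0.08 5; 0 0 0 0 0 0.08 5; 0 0 0 0 0 0.08 5'
python3 -c "
from h import *
tgt([.5863,-.0625,.2036],48.4)"
```

```text
clock: 15.35
position: [0.5863, -0.0625, 0.2039]
ee_rot: [0.411, 0.911, -0.0, 0.0]
ft_force: [-0.9, -0.1, 0.1]
grip_width: 0.153
t 15.35 pos [ 0.5863 -0.0625  0.2039] ydeg 41.4 tilt z [ 8.e-04 -5.e-04 -1.e+00]
units shift [0.    0.001 0.007] turn [ 0.002  0.007 -0.874] | q [ 0.6   0.42 -0.71  1.65  0.29  1.18  0.54] F [-0.9 -0.1  0.1] M [-0.07  0.14  0.13] w 0.153
```

```bash
python3 -m crank '0 0 0 0 0 0.08 5; 0 0 0 0 0 0.08 5; 0 0 0 0 0 0.08 5; 0 0 0 0 0 0.08 5; 0 0 0 0 0 0.08 5; 0 0 0 0 0 0.08 5; 0 0 0 0 0 0.08 5; 0 0 0 0 0 0.08 5; 0 0 0 0 0 0.08 5; 0 0 0 0 0 0.08 5'
python3 -c "
from h import *
tgt([.5863,-.0625,.2036],41.4)"
```

```text
clock: 16.35
position: [0.5862, -0.0626, 0.2039]
ee_rot: [0.466, 0.885, -0.0, 0.0]
ft_force: [-0.8, -0.7, 1.5]
grip_width: 0.155
t 16.35 pos [ 0.5862 -0.0626  0.2039] ydeg 34.43 tilt z [ 8.e-04 -6.e-04 -1.e+00]
units shift [0.001 0.003 0.007] turn [ 0.001  0.007 -0.872] | q [ 0.58  0.41 -0.69  1.65  0.28  1.18  0.43] F [-0.8 -0.7  1.5] M [-0.13  0.18  0.23] w 0.155
```

```bash
python3 -m crank '0 0 0 0 0 0.08 5; 0 0 0 0 0 0.08 5; 0 0 0 0 0 0.08 5; 0 0 0 0 0 0.08 5; 0 0 0 0 0 0.08 5; 0 0 0 0 0 0.08 5; 0 0 0 0 0 0.08 5; 0 0 0 0 0 0 5; 0 0 0 0 0 0 5; 0 0 0 0 0 0 5' 25
python3 -c "
from h import *
tgt([.5863,-.0625,.2036],34.43)"
```

```text
clock: 17.35
position: [0.5862, -0.0626, 0.2039]
ee_rot: [0.504, 0.864, -0.0, 0.0]
ft_force: [-0.1, -1.0, 0.4]
grip_width: 0.157
t 17.35 pos [ 0.5862 -0.0626  0.2039] ydeg 29.49 tilt z [ 8.e-04 -6.e-04 -1.e+00]
units shift [0.001 0.003 0.007] turn [ 0.002  0.006 -0.618] | q [ 0.57  0.41 -0.67  1.65  0.27  1.17  0.35] F [-0.1 -1.   0.4] M [-0.09  0.11  0.  ] w 0.157
```

```bash
python3 -m crank '0 0 0 0 0 0.08 5; 0 0 0 0 0 0.08 5; 0 0 0 0 0 0.08 5; 0 0 0 0 0 0.08 5; 0 0 0 0 0 0.08 5; 0 0 0 0 0 0.08 5; 0 0 0 0 0 0.08 5; 0 0 0 0 0 0 5; 0 0 0 0 0 0 5; 0 0 0 0 0 0 5' 25
python3 -c "
from h import *
tgt([.5863,-.0625,.2036],29.49)
p,d=camera('wrist'); cv2.imwrite('pics/w4.png',p[:,:,::-1])"
```

```text
clock: 18.35
position: [0.5862, -0.0626, 0.2039]
ee_rot: [0.54, 0.842, -0.0, 0.0]
ft_force: [-0.8, 0.4, 0.7]
grip_width: 0.159
t 18.35 pos [ 0.5862 -0.0626  0.2039] ydeg 24.6 tilt z [ 8.e-04 -6.e-04 -1.e+00]
units shift [0.002 0.003 0.008] turn [ 0.003  0.007 -0.611] | q [ 0.56  0.41 -0.66  1.65  0.27  1.17  0.27] F [-0.8  0.4  0.7] M [-0.13  0.19  0.07] w 0.159
```

View pics/w4.png

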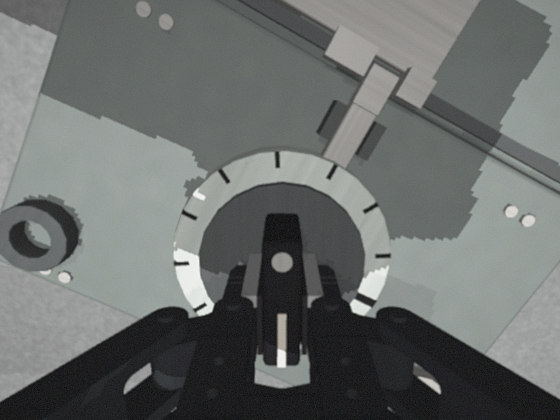

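The bar is still square in the jaws, so the dial follows (about -62°). The bolt's far end, at about (375,85), is still between the cover's lugs. Going on.

```bash
python3 -m crank '0 0 0 0 0 0.08 5; 0 0 0 0 0 0.08 5; 0 0 0 0 0 0.08 5; 0 0 0 0 0 0.08 5; 0 0 0 0 0 0.08 5; 0 0 0 0 0 0.08 5; 0 0 0 0 0 0.08 5; 0 0 0 0 0 0 5; 0 0 0 0 0 0 5; 0 0 0 0 0 0 5' 25
python3 -c "
from h import *
tgt([.5863,-.0625,.2036],24.6)"
```

```text
clock: 19.4
position: [0.5862, -0.0626, 0.2039]
ee_rot: [0.576, 0.818, -0.0, 0.0]
ft_force: [-0.5, -0.1, 0.6]
grip_width: 0.15
t 19.4 pos [ 0.5862 -0.0626  0.2039] ydeg 19.7 tilt z [ 7.e-04 -5.e-04 -1.e+00]
units shift [0.001 0.003 0.007] turn [ 0.003  0.005 -0.612] | q [ 0.55  0.4  -0.65  1.65  0.26  1.17  0.18] F [-0.5 -0.1  0.6] M [-0.12  0.14  0.05] w 0.15
```

Dial at about -67°. Next step.

```bash
python3 -m crank '0 0 0 0 0 0.08 5; 0 0 0 0 0 0.08 5; 0 0 0 0 0 0.08 5; 0 0 0 0 0 0.08 5; 0 0 0 0 0 0.08 5; 0 0 0 0 0 0.08 5; 0 0 0 0 0 0 5; 0 0 0 0 0 0 5; 0 0 0 0 0 0 5; 0 0 0 0 0 0 5' 25
python3 -c "
from h import *
tgt([.5863,-.0625,.2036],19.7)
p,d=camera('wrist'); cv2.imwrite('pics/w5.png',p[:,:,::-1])"
```

```text
clock: 20.4
position: [0.5862, -0.0626, 0.2039]
ee_rot: [0.605, 0.796, -0.0, 0.0]
ft_force: [-0.6, -0.7, 1.1]
grip_width: 0.153
t 20.4 pos [ 0.5862 -0.0626  0.2039] ydeg 15.52 tilt z [ 6.e-04 -6.e-04 -1.e+00]
units shift [0.002 0.004 0.007] turn [ 0.003  0.005 -0.523] | q [ 0.54  0.4  -0.63  1.65  0.25  1.17  0.12] F [-0.6 -0.7  1.1] M [-0.04  0.14 -0.04] w 0.153
```

View pics/w5.png

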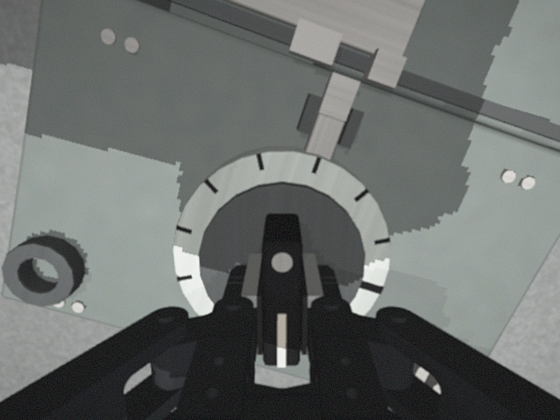

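The bolt looks withdrawn from between the cover's lugs. I'll compare the two pictures closely.

```bash
python3 -c "
import cv2,numpy as np
a=cv2.imread('pics/w4.png')[10:180,290:460];b=cv2.imread('pics/w5.png')[10:180,265:435]
cv2.imwrite('pics/cmp.png',cv2.resize(np.hstack([a,b]),None,fx=2.3,fy=2.3,interpolation=cv2.INTER_CUBIC))"
```

```text
(no output)
```

View pics/cmp.png

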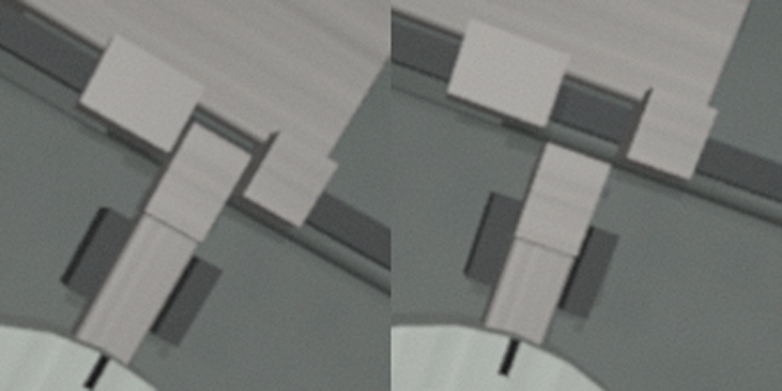

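The bolt has dropped: in the right-hand crop its tip is clear of the lugs, and before it sat between them. I won't force the dial further. Releasing.

```bash
python3 -m crank '0 0 0 0 0 0 20; 0 0 0 0 0 0 30; 0 0 0 0 0 0 40; 0 0 0 0 0 0 40; 0 0 0 0 0 0 40; 0 0 -0.2 0 0 0 40; 0 0 -0.4 0 0 0 40; 0 0 -0.6 0 0 0 40; 0 0 -0.5 0 0 0 40; 0 0 -0.2 0 0 0 40'
python3 -c "
from h import *
tgt([.505,.097,.26],-3.3)"
```

```text
clock: 21.45
position: [0.5862, -0.062, 0.2858]
ee_rot: [0.605, 0.796, 0.001, 0.0]
ft_force: [0.2, 0.3, 0.5]
grip_width: 0.467
t 21.45 pos [ 0.5862 -0.062   0.2858] ydeg 15.57 tilt z [ 1.4e-03  4.0e-04 -1.0e+00]
units shift [ 4.374 -0.889  0.645] turn [ 1.000e-02 -2.000e-03  2.358e+00] | q [ 0.56  0.33 -0.65  1.56  0.21  1.32  0.15] F [0.2 0.3 0.5] M [-0.03 -0.01  0.07] w 0.467
```

```bash
python3 -m crank '0.3 -0.06 0 0 0 0 40; 0.6 -0.12 0 0 0 0 40; 0.8 -0.16 0 0 0 0 40; 0.8 -0.16 0 0 0 0 40; 0.6 -0.12 0 0 0 0 40; 0.4 -0.08 0 0 0 0.4 40; 0 0 0 0 0 0.6 40; 0 0 0 0 0 0.6 40; 0 0 0 0 0 0.3 40; 0 0 0 0 0 0 40'
python3 -c "
from h import *
tgt([.505,.097,.26],-3.3)"
```

```text
clock: 22.45
position: [0.5123, 0.078, 0.2825]
ee_rot: [0.706, 0.708, -0.001, -0.001]
ft_force: [0.6, 0.3, 0.4]
grip_width: 0.466
t 22.45 pos [0.5123 0.078  0.2825] ydeg 0.12 tilt z [-2.4e-03 -7.0e-04 -1.0e+00]
units shift [ 0.476 -0.18   0.564] turn [-0.017  0.005  0.428] | q [ 0.42  0.18 -0.73  1.74  0.12  1.28 -0.33] F [0.6 0.3 0.4] M [ 0.01 -0.02 -0.01] w 0.466
```

```bash
python3 -m crank '0.25 -0.09 0.1 -0.02 0 0.2 40; 0.2 -0.08 0.2 0 0 0.15 40; 0.03 -0.01 0.2 0 0 0 40; 0 0 0.1 0 0 0 40; 0 0 0 0 0 0 40; 0 0 0 0 0 0 40; 0 0 0 0 0 0 40; 0 0 0 0 0 0 40; 0 0 0 0 0 0 40; 0 0 0 0 0 0 40'
python3 -c "
from h import *
tgt([.505,.097,.187],-3.3)
import pickle
o=get_obs(); p,d=camera('wrist'); cv2.imwrite('pics/w6.png',p[:,:,::-1]);pickle.dump(o,open('pics/w6.pkl','wb'))"
```

```text
clock: 23.45
position: [0.5038, 0.0976, 0.2564]
ee_rot: [0.722, 0.692, -0.001, 0.0]
ft_force: [-0.4, 0.1, 0.4]
grip_width: 0.467
t 23.45 pos [0.5038 0.0976 0.2564] ydeg -2.36 tilt z [-0.0011 -0.0013 -1.    ]
units shift [-0.011  0.033  1.734] turn [-0.008  0.01   0.117] | q [ 0.39  0.19 -0.74  1.78  0.14  1.22 -0.43] F [-0.4  0.1  0.4] M [-0.05  0.03 -0.  ] w 0.467
```

View pics/w6.png

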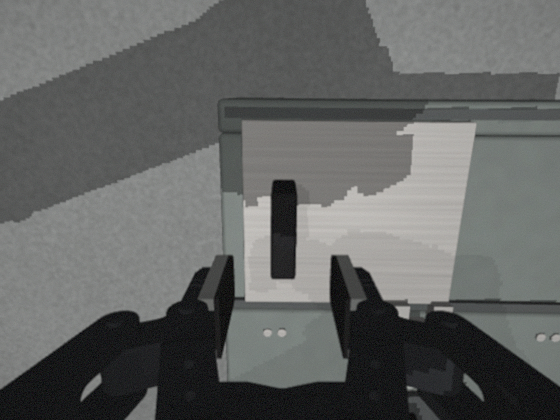

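The grip bar's top is at about (272–296, 181–277), centre (284,229). I'll check it against the target.

Run:
```python
from h import *
import pickle
o=pickle.load(open('pics/w6.pkl','rb'))
B=onz("wrist",[(273,181),(296,181),(295,277),(271,277)],.142,o); print(B.round(4),B.mean(0))
a=B[0]+B[1]-B[2]-B[3]; print(np.degrees(np.arctan2(a[1],a[0]))-90,np.linalg.norm(a)/2)
```

```text
[[0.5002 0.128  0.142 ]
 [0.5118 0.1275 0.142 ]
 [0.5097 0.074  0.142 ]
 [0.4966 0.0745 0.142 ]] [0.50460592 0.10097509 0.142     ]
-3.0633972278575214 0.05356794061170931
```

```bash
python3 -m crank '0 0.03 0.2 0 0 0.1 40; 0 0 0.3 0 0 0 40; 0 0 0.35 0 0 0 40; 0 0 0.3 0 0 0 40; 0 0 0.2 0 0 0 40; 0 0 0.1 0 0 0 40; 0 0 0.05 0 0 0 40; 0 0 0 0 0 0 40; 0 0 0 0 0 0 40; 0 0 0 0 0 0 40'
python3 -c "
from h import *
tgt([.505,.098,.187],-3.3)"
```

```text
clock: 24.5
position: [0.5045, 0.0975, 0.1901]
ee_rot: [0.727, 0.687, -0.001, -0.001]
ft_force: [-0.2, 0.4, 0.4]
grip_width: 0.471
t 24.5 pos [0.5045 0.0975 0.1901] ydeg -3.22 tilt z [-0.0028 -0.0011 -1.    ]
units shift [0.014 0.011 0.077] turn [-0.019  0.009  0.01 ] | q [ 0.36  0.27 -0.72  1.86  0.2   1.09 -0.49] F [-0.2  0.4  0.4] M [ 0.05 -0.03 -0.02] w 0.471
```

```bash
python3 -m crank '0 0 0.04 0 0 0 30; 0 0 0 0 0 0 20; 0 0 0 0 0 0 10; 0 0 0 0 0 0 5; 0 0 0 0 0 0 5; 0 0 0 0 0 0 5; 0 0 0 0 0 0 5; 0 0 0 0 0 0 5; 0 0 0 0 0 0 5; 0 0 0 0 0 0 5' 40
python3 -c "
from h import *
tgt([.605,.092,.189],-3.3)"
```

```text
clock: 25.5
position: [0.505, 0.0975, 0.1893]
ee_rot: [0.727, 0.687, -0.001, 0.0]
ft_force: [-0.7, 0.4, 1.1]
grip_width: 0.153
t 25.5 pos [0.505  0.0975 0.1893] ydeg -3.2 tilt z [-9.0e-04 -1.3e-03 -1.0e+00]
units shift [2.000e-03 2.504e+00 5.000e-03] turn [-0.006  0.01   0.012] | q [ 0.36  0.27 -0.72  1.86  0.2   1.09 -0.49] F [-0.7  0.4  1.1] M [ 0.04 -0.04  0.02] w 0.153
```

Gripped. I'll pull gently along tool +y (safe +x): a short start first to check that it slides.

```bash
python3 -m crank '0 0.05 0 0 0 0 5; 0 0.1 0 0 0 0 5; 0 0.1 0 0 0 0 5; 0 0.1 0 0 0 0 5; 0 0.1 0 0 0 0 5; 0 0.1 0 0 0 0 5; 0 0 0 0 0 0 5; 0 0 0 0 0 0 5; 0 0 0 0 0 0 5; 0 0 0 0 0 0 5'
python3 -c "
from h import *
tgt([.605,.0917,.189],-3.3)
p,d=camera('wrist'); cv2.imwrite('pics/w7.png',p[:,:,::-1])"
```

```text
clock: 26.5
position: [0.5286, 0.0963, 0.1893]
ee_rot: [0.727, 0.687, -0.001, -0.0]
ft_force: [-2.0, -0.8, 1.3]
grip_width: 0.16
t 26.5 pos [0.5286 0.0963 0.1893] ydeg -3.19 tilt z [-0.0023 -0.0016 -1.    ]
units shift [-0.009  1.913  0.003] turn [-0.016  0.012  0.013] | q [ 0.34  0.32 -0.71  1.8   0.23  1.11 -0.5 ] F [-2.  -0.8  1.3] M [0.01 0.2  0.09] w 0.16
```

View pics/w7.png

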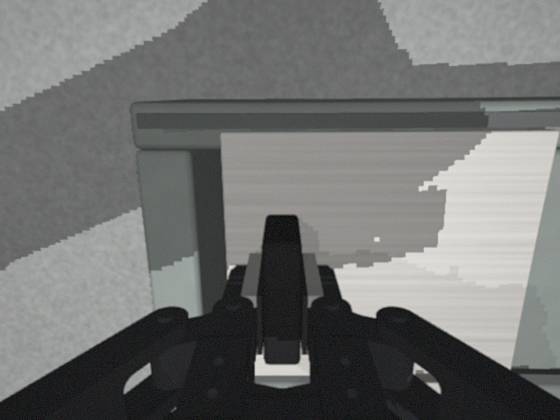

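The cover moves with the hand: the well edge shows at about x=205, with low force. Continuing.

```bash
python3 -m crank '0 0.1 0 0 0 0 5; 0 0.16 0 0 0 0 5; 0 0.16 0 0 0 0 5; 0 0.16 0 0 0 0 5; 0 0.16 0 0 0 0 5; 0 0.16 0 0 0 0 5; 0 0.16 0 0 0 0 5; 0 0.16 0 0 0 0 5; 0 0.16 0 0 0 0 5; 0 0.1 0 0 0 0 5'
python3 -c "
from h import *
tgt([.605,.0917,.189],-3.3)"
```

```text
clock: 27.55
position: [0.5928, 0.0929, 0.1893]
ee_rot: [0.727, 0.687, -0.001, -0.0]
ft_force: [-3.0, -0.3, 3.6]
grip_width: 0.157
t 27.55 pos [0.5928 0.0929 0.1893] ydeg -3.2 tilt z [-0.0026 -0.0015 -1.    ]
units shift [-0.013  0.306  0.007] turn [-0.018  0.012  0.013] | q [ 0.29  0.45 -0.67  1.64  0.3   1.16 -0.5 ] F [-3.  -0.3  3.6] M [-0.06  0.56  0.1 ] w 0.157
```

```bash
python3 -m crank '0 0.06 0 0 0 0 5; 0 0.06 0 0 0 0 5; 0 0.06 0 0 0 0 5; 0 0.05 0 0 0 0 5; 0 0.04 0 0 0 0 5; 0 0.03 0 0 0 0 5; 0 0.03 0 0 0 0 5; 0 0.03 0 0 0 0 5; 0 0.03 0 0 0 0 5; 0 0.03 0 0 0 0 5'
python3 -c "
from h import *
tgt([.605,.0917,.189],-3.3)"
```

```text
clock: 28.55
position: [0.6054, 0.0925, 0.1893]
ee_rot: [0.726, 0.688, -0.008, -0.004]
ft_force: [-12.5, -0.9, 9.0]
grip_width: 0.154
t 28.55 pos [0.6054 0.0925 0.1893] ydeg -3.09 tilt z [-0.0163 -0.0051 -0.9999]
units shift [-0.02  -0.008  0.009] turn [-0.115  0.043  0.026] | q [ 0.28  0.48 -0.66  1.59  0.31  1.19 -0.5 ] F [-12.5  -0.9   9. ] M [-0.18  1.6   0.02] w 0.154
```

The force climbed to 12.5 N at 100 mm of travel, which is the end stop. Letting go and lifting.

```bash
python3 -m crank '0 0 0 0 0 0 10; 0 0 0 0 0 0 20; 0 0 0 0 0 0 35; 0 0 0 0 0 0 40; 0 0 0 0 0 0 40; 0 0 -0.2 0 0 0 40; 0 0 -0.4 0 0 0 40; 0 0 -0.6 0 0 0 40; 0 0 -0.7 0 0 0 40; 0 0 -0.7 0 0 0 40'
python3 -m crank '0 0 -0.5 0 0 0 40; -0.3 -0.2 -0.5 0 0 0 40; -0.3 -0.7 -0.3 0 0 0 40; 0 -0.9 0 0 0 0 40; 0 -0.9 0 0 0 0 40; 0 -0.9 0 0 0 0 40; 0 -0.8 0 0 0 0 40; 0 -0.4 0 0 0 0 40; 0 0 0 0 0 0 40; 0 0 0 0 0 0 40'
python3 -c "
from h import *
tgt([.5,.09,.3],-3.3)
o=get_obs()
for n in ['scene','top','wrist']:
    p,d=camera(n); cv2.imwrite(f'pics/{n}8.png',p[:,:,::-1]); np.save(f'pics/{n}8.npy',d)
p=cv2.imread('pics/top8.png');cv2.imwrite('pics/top8c.png',cv2.resize(p[150:270,215:350],None,fx=5,fy=5,interpolation=cv2.INTER_CUBIC))
p=cv2.imread('pics/scene8.png');cv2.imwrite('pics/scene8c.png',cv2.resize(p[160:280,200:340],None,fx=5,fy=5,interpolation=cv2.INTER_CUBIC))
"
```

```text
clock: 29.55
position: [0.6064, 0.0921, 0.2966]
ee_rot: [0.726, 0.688, -0.009, -0.005]
ft_force: [0.7, -0.6, -0.3]
grip_width: 0.47
clock: 30.55
position: [0.4086, 0.0825, 0.371]
ee_rot: [0.725, 0.689, -0.001, 0.003]
ft_force: [-0.5, -0.1, 0.2]
grip_width: 0.467
t 30.55 pos [0.4086 0.0825 0.371 ] ydeg -2.92 tilt z [ 0.0033 -0.0061 -1.    ]
units shift [0.315 2.266 1.781] turn [0.026 0.042 0.048] | q [ 0.49 -0.16 -0.7   1.82 -0.1   1.44 -0.24] F [-0.5 -0.1  0.2] M [-0.02 -0.05  0.01] w 0.467
```

View pics/scene8.png

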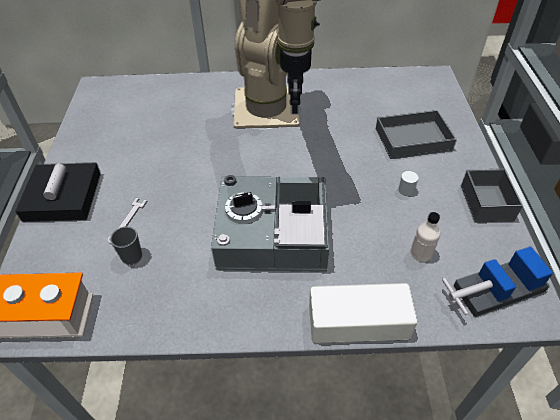

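View pics/top8c.png

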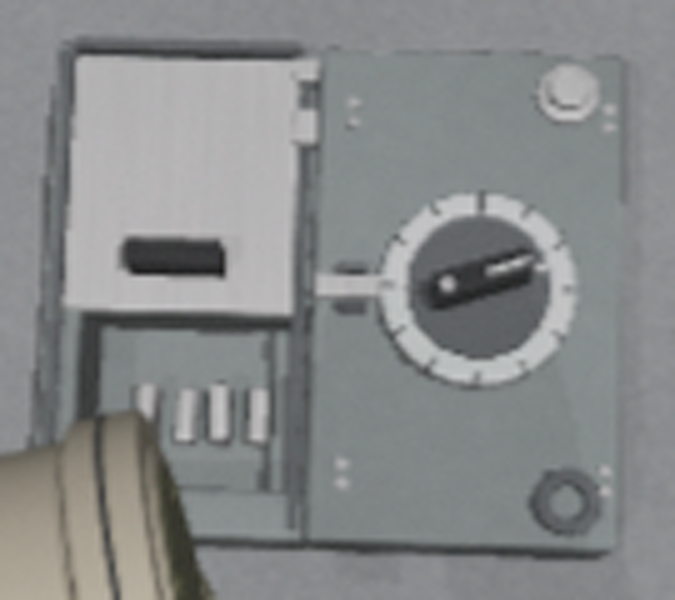

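View pics/scene8c.png

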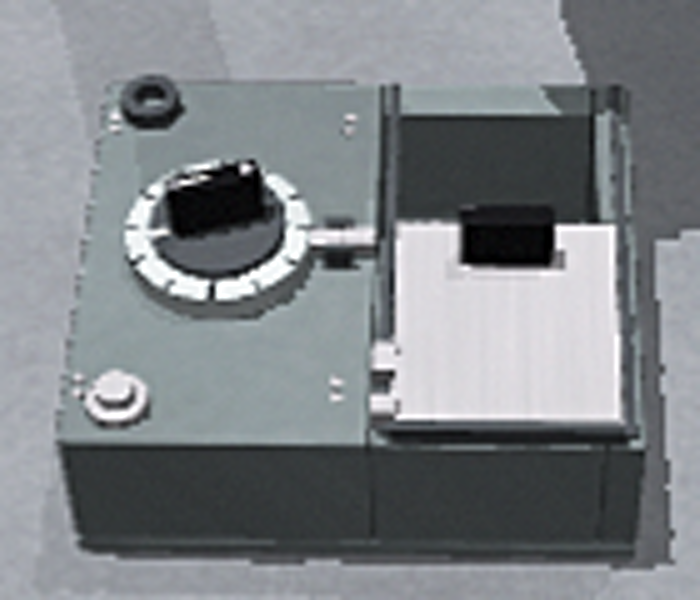

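The cover is against the far rim, the bolt is withdrawn, the gauge blocks are uncovered, and collet and ring have not moved. I'll do a quick travel check (grip centre (163,453) to (174,258)) and a bystander diff.

Run:
```python
from h import *
c=lambda x,y:((x+.5)/5-.5+215,(y+.5)/5-.5+150)
P=onz("top",[c(163,453),c(174,258),c(112,240),c(120,35)],.142); print(np.linalg.norm(P[1]-P[0]),P[:2])
Q=onz("top",[c(190,245),c(190,60)],.108);
# cover far edge shut/open from pics at column of crop x~190
a=cv2.imread('pics/scene0.png').astype(int);b=cv2.imread('pics/scene8.png').astype(int)
m=(abs(a-b).max(2)>60).astype(np.uint8); n,l,s,_=cv2.connectedComponentsWithStats(m)
print([tuple(x) for x in s[1:] if x[4]>25])
print(get_obs()["clock"])
```

```text
0.09780509156225835 [[0.50547177 0.09662579 0.142     ]
 [0.60308095 0.09043847 0.142     ]]
[(np.int32(50), np.int32(0), np.int32(12), np.int32(29), np.int32(83)), (np.int32(224), np.int32(0), np.int32(12), np.int32(30), np.int32(76)), (np.int32(267), np.int32(0), np.int32(11), np.int32(10), np.int32(48)), (np.int32(273), np.int32(11), np.int32(8), np.int32(16), np.int32(42)), (np.int32(311), np.int32(16), np.int32(9), np.int32(15), np.int32(69)), (np.int32(29), np.int32(18), np.int32(10), np.int32(10), np.int32(71)), (np.int32(237), np.int32(22), np.int32(8), np.int32(22), np.int32(100)), (np.int32(254), np.int32(27), np.int32(31), np.int32(31), np.int32(319)), (np.int32(34), np.int32(28), np.int32(56), np.int32(64), np.int32(1484)), (np.int32(244), np.int32(37), np.int32(9), np.int32(10), np.int32(39)), (np.int32(274), np.int32(41), np.int32(87), np.int32(203), np.int32(7067)), (np.int32(249), np.int32(68), np.int32(12), np.int32(7), np.int32(30)), (np.int32(89), np.int32(110), np.int32(195), np.int32(56), np.int32(2964)), (np.int32(232), np.int32(194), np.int32(10), np.int32(6), np.int32(31))]
30.7
```

The image gives 97.8 mm against 100.4 mm by hand travel. One pixel is about 2.5 mm, so I'll refine with sub-pixel edge profiles.

Run:
```python
from h import *
def prof(f,u0,u1):
    g=cv2.cvtColor(cv2.imread(f),cv2.COLOR_BGR2GRAY).astype(float); return g[150:270,u0:u1].mean(1)
def crossing(p,lo,hi,lev,rising):
    for i in range(lo,hi):
        a,b=p[i],p[i+1]
        if (a<lev<=b) if rising else (a>=lev>b): yield 150+i+(lev-a)/(b-a)
p0=prof('pics/top0.png',242,254); p8=prof('pics/top8.png',244,256)
print(p0[78:105].round()); print(p8[38:60].round(),p8[5:20].round())
for s,n in((p0,'0'),(p8,'8')):
    d=list(crossing(s,5,115,110,False)); u=list(crossing(s,5,115,110,True)); print(n,np.round(d,2),np.round(u,2))
for z0 in (.142,.108):
    pass
```

```text
[184. 184. 184. 184. 184. 184. 184. 178. 176. 118.  66.  59.  60.  62.
  55.  50. 171. 186. 187. 187. 187. 187. 189. 143. 136. 141. 141.]
[181. 181. 181. 181. 181. 181. 181. 181. 182. 137.  75.  57.  58.  59.
  54.  45.  43. 151. 180. 184. 184. 184.] [141. 141. 134. 106.  98.  63.  98. 171. 178. 178. 178. 178. 178. 178.
 178.]
0 [157.8  237.15 256.55] [161.06 243.49 258.76]
8 [157.84 197.43 212.08 244.08] [161.17 204.62 215.72]
```

Run:
```python
from h import *
for z,a,b in((.142,(248,237.15),(250,197.43)),(.108,(248,243.49),(250,204.62))):
    P=onz("top",[a,b],z); print(z,P,np.linalg.norm(P[1]-P[0]))
# cover far edge now vs its rim: far edge from ~161.2
P=onz("top",[(248,161.17),(250,197.43)],[.108,.142]); print(P)
```

```text
0.142 [[0.51294205 0.0946028  0.142     ]
 [0.61267132 0.08885281 0.142     ]] 0.09989489281497563
0.108 [[0.50040672 0.09828346 0.108     ]
 [0.60068605 0.09238785 0.108     ]] 0.10045248680142867
[[0.71723646 0.09664655 0.108     ]
 [0.61267132 0.08885281 0.142     ]]
```

The sub-pixel edges give 99.9 and 100.5 mm of travel, so the cover is fully open. Handing in.

```bash
python3 -c "
from workcell import hand_in
print(hand_in())"
```

```text
the job is handed in; nothing more can be done
None
```

The safe is unlocked and the cover is fully open; I handed the job in at about 31 s of the 72 s allowed.

- **Dial:** I turned it left to about 29.4° (mark 11 is 30°), then back right, slowly from just before mark 1. The bolt dropped in at about -71° (mark 2.4). I saw this in the wrist picture, where the bolt tip had cleared the cover's lugs. I did not feel the dial stop or the torque climb, because I stopped turning as soon as the bolt was in; torque readings stayed below about 0.25 N m throughout.
- **Cover:** I slid it until the force rose to about 12 N at the end stop, then let go and moved clear.
- **Last checks:** A first rough reading of the cover's travel from the top picture gave 97.8 mm. The sub-pixel edges gave 99.9 and 100.5 mm, and the hand moved 100.4 mm. The gauge blocks are uncovered, and comparing pictures from before and after showed no bystander moved.

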